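# Index the scanner turntable and load a pot

### The arm

A 6-joint arm with a two-finger parallel gripper is mounted at the origin on the work surface. World frame = base frame: x ahead of the robot, y to its left, z up, the work surface at z = 0. Lengths are in m, angles in rad, forces in N, time in s.
With the tool pointing down it reaches from about 0.375 to 0.925 m from the base axis. Payload 5.7 kg.
Tool frame: the origin (TCP) lies at the very end of the fingers, on their centre line; the grasp point (between the pads) lies 19 mm behind it (ctrl.hold_point_z is the distance from the TCP to the grasp point, in m); z points along the fingers, y is the line along which they close (so a half turn about z gives the same grasp; the last joint's range is limited). The gripper opens to 88 mm and grips with 3 to 60 N. Pads are 20 mm wide; open, the fingers measure 115 mm over their backs; the gripper's body (75 mm by 178 mm) begins 61 mm behind the grasp point.
Start: joints at [1.141, 0.359, 1.51, -0, 1.272, -0.115], TCP at [0.186, 0.57, 0.196] pointing down, gripper open.
Joint ranges: [-2.97, 2.97], [-1.01, 2.36], [0.21, 2.38], [-0.96, 4.11], [0.2, 2.71], [-2.98, 2.98]. Speed limits (rad/s): [2.39, 2.39, 3.14, 3.14, 3.14, 3.14].

### API

Orientations are given as [roll, pitch, yaw] about the fixed x, y, z axes, in that order (R = Rz(yaw) Ry(pitch) Rx(roll)).
In Python, from station import ctrl gives the robot as it stands. The module is installed in compiled form; this text tells all that it offers.
- The arm moves only by the tool send_rows, never from a script. Its argument "series" is a list of rows, each a list of 3 entries, a list of its own where there are three numbers: the shift along the tool's x, y, z as a fraction of full scale, then the turn, a rotation vector about the tool's x, y, z as a fraction of full scale, then the finger opening in mm, from 0 to 87.8. In form: [[[tx, ty, tz], [wx, wy, wz], gripper], ...]. A call has 1 to 20 rows; each row shifts and turns the commanded pose from where the row before left it, along the tool's axes as they then stand; what a row does not reach is not made up. Full scale, the value 1, is 0.03 m for a shift and 0.1 rad for a turn. A row lasts 1/10 s, in which the tool goes at most 50 mm and 8.59 degrees, less where a joint would pass 70% of its speed; a pose out of reach is approached as far as the arm can. A call with a number of a shift or a turn outside -1 to 1 is refused whole. A call with a gripper value outside its range is refused whole. The fingers move at their own pace and stop on an object; the grip force is fixed at half the most. Time passes only in rows, so rows that do not move let the fingers close. It gives the time, the measured TCP pose, the force, the opening and the grip force at its end, in the units of the state.
- ctrl.sense(): the state, without advancing time (a new reading comes with each control period).
- ctrl.get_image(name): name is "side" or "top"; returns a dict with "frame" (420x560x3 uint8, blue, green, red), "mtx" (3x3 intrinsics, pixels), "k1" (the pictures are not rectified: a ray, as slopes to the right and down, at radius r is drawn at 1 + k1 r^2 times it, then the intrinsics apply), "view" (4x4, takes a point from world to camera coordinates). Camera axes: x right, y down, z forward; pixel columns grow to the right and rows downward; lengths in m; the calibration is good to about 2 mm. A picture is of the moment at which its call begins. There is no depth.
- ctrl.job_done(): hands the job in; it is judged then, once.
Trained networks look in a picture, given as the dict that the camera call returned (one of the last four; its "shot" number tells which), for a name from the list of things; names that differ only in an ending like _2 or _b are one class to them, and where a whole thing is asked for, a point or a joint stands for the part that bears it (a point fixed in the world has none). Each returns a list of dicts, best first, with "p" (0 to 1); they miss things now and then, are a little off and sometimes report something else, mostly with a low value. They report only what shows in the picture. A call takes as long as a camera call.
- ctrl.trace(name, picture): "region" (420x560 bool, what is visible of it) and "position" ([row, column] in pixels, amid what is visible of it).
- ctrl.pinpoint(name, picture): "position" ([row, column] in pixels: a listed point, or the origin of a listed thing).
The state is a dict: "clock": time; "joint_positions": joint angles; "joint_velocities": joint speeds; "effort": joint torques, N m; "tcp_pos": TCP position; "tcp_rot": TCP orientation; "wrist_force": force on the tool from outside, world axes, zero at the start; "torque": the same for the moment, N m; "finger_gap": finger opening in m; "gripper_force": force on a finger pad.
Only numpy, scipy, OpenCV 4.12 (cv2) and the standard library are available. Lean on these libraries where they do the work, as an engineer would, in place of code of your own. Each camera call takes 0.05 s, during which the arm holds its last target. There are 200 camera calls.

### The job

First take the steel gauge off the scanner's turntable and stand it upright in the wooden tray. Then turn the turntable wheel by its rim until its long engraved mark lines up with the fixed pointer, and after that stand the copper pot with the medallion upright in the middle of the hub with the medallion squarely facing the scanner's lens. Finally press the button on top of the scanner right down and let it go, with the wheel still on its mark; keep the pots upright and leave the taller plain pot where it is.

Things in the scene. Friction and masses are not known exactly. Their poses are not given: they have to be found in the camera images.
- turntable: Fixed dark steel foot of the turntable, a disc 212 mm across, 10 mm high. Origin: centre of its underside on the table, on the wheel's upright axis. z up. Fixed to it, seen from above: the pointer at 0.90 rad (52 degrees) clockwise from its x axis, the scanner at 1.047 rad (60 degrees) anticlockwise.
- wheel (a joint): Turn of the aluminium wheel (190 mm across) about its upright axis, rad, growing anticlockwise seen from above; 0 when the long mark faces the pointer. Starts at 0.5 to 1.5; range -3.1 to 3.1; it needs about 2 N at the rim and stays where it is left.
- hub_top (a point): Centre of the hub's flat top, 60 mm above the table: a plain disc 56 mm across in the middle of the wheel, turning with it.
- wheel_mark (a point): The long engraved mark, on top of the wheel's raised rim: dark line 4 mm wide across the rim, down its outside and along the web; the 11 other lines are short and thin. The rim is a ring wall 85 to 95 mm from the axis, top 56 mm above the table, web inside it at 26 mm; between rim and hub 57 mm are clear, so it can be pinched from above. The point is 90 mm from the axis.
- pointer_tip (a point): Tip of the fixed pointer, a dark steel cone lying level and pointing at the axis, 98 mm from the axis and 56 mm above the table; its post stands 115 to 130 mm from the axis and is 62 mm high.
- scanner: Grey scanner block fixed to the turntable, 60 mm deep, 80 mm wide, 110 mm high. Origin: centre of its underside on the table, 180 mm from the wheel's axis. Its front (its -x side), 150 mm from the axis, looks at the axis: its x axis points straight away from the wheel's axis, z up.
- scanner_lens (a point): Round lens in the middle of the scanner's front face, 72 mm above the table.
- scan_button (a joint): Travel of the push button on top of the scanner, m: 0 released, 0.006 fully down; springs back; needs 5 N when fully down. It counts as pressed beyond 0.0045.
- scan_button_top (a point): Centre of the button's top face; the dark grey button, 30 mm across in a round black housing, moves straight down.
- gauge: Turned steel gauge, 62 mm high, standing on the hub at the start: foot 38 mm across and 10 mm high, above it a plain stem 24 mm across up to the top. Origin: centre of its underside; z up along the stem. 0.15 to 0.31 kg.
- pot: The copper pot with the medallion: closed cylinder 44 mm across, 75 mm high; on its side a round steel medallion 27 mm across stands out 3 mm, centred 26 mm above the foot (sides plain from 40 mm up). A dark line on top runs from the middle towards the medallion. Origin: centre of its underside; z up; x points out through the medallion. 0.17 to 0.35 kg; stands on the table.
- medallion (a point): Centre of the medallion's face on the pot, 25 mm from the pot's axis and 26 mm above its foot.
- plain_pot: A taller copper pot without a medallion, 44 mm across, 95 mm high; not to be used. Origin: centre of its underside.
- tray: Open wooden tray fixed to the table, outside 120 mm (its x) by 150 mm (its y), walls 5 mm thick and 30 mm high, floor 5 mm thick. Origin: centre of its underside, on the table.

How it is judged:
On the way, in this order (a step that is already met when the one before it is completed fails the run):
1. the gauge stands upright in the tray, let go (x of gauge in the frame of tray between -0.042 and 0.042 m and y of gauge in the frame of tray between -0.057 and 0.057 m and z of gauge in the frame of tray below 0.012 m and angle between gauge's own z axis and vertical below 0.15 rad and linear speed of gauge below 0.03 m/s and contact force between gauge and the fingers below 0.1 N), for 0.2 s.
2. the wheel's long mark lines up with the pointer and stays so (value of joint wheel between -0.06 and 0.06 rad and velocity of joint wheel between -0.05 and 0.05 rad/s), for 0.2 s.
3. the pot stands let go on the hub, medallion towards the lens, wheel still on its mark (horizontal distance between pot and hub_top below 0.01 m and z of pot in the frame of hub_top between -0.005 and 0.005 m and angle between pot's own z axis and vertical below 0.1 rad and angle between the x axis of pot and the x axis of scanner, either way round below 0.2 rad and horizontal distance between medallion and scanner_lens below 0.14 m and linear speed of pot below 0.03 m/s and value of joint wheel between -0.06 and 0.06 rad and contact force between pot and the fingers below 0.1 N), for 0.2 s.
4. the scan button is pressed down (value of joint scan_button above 0.0045 m and horizontal distance between pot and hub_top below 0.01 m and z of pot in the frame of hub_top between -0.005 and 0.005 m and angle between pot's own z axis and vertical below 0.1 rad and angle between the x axis of pot and the x axis of scanner, either way round below 0.2 rad and horizontal distance between medallion and scanner_lens below 0.14 m and linear speed of pot below 0.03 m/s and value of joint wheel between -0.06 and 0.06 rad), for 0.05 s.
At the end, for the whole second after the job is handed in: Gauge upright and at rest on the tray floor, at least 13 mm from its walls to its axis; wheel mark within 0.06 rad of the pointer; pot upright on the hub, within 10 mm of its centre, medallion within 0.2 rad of facing the lens; scan button pressed after that and up again (x of gauge in the frame of tray between -0.042 and 0.042 m and y of gauge in the frame of tray between -0.057 and 0.057 m and z of gauge in the frame of tray below 0.012 m and angle between gauge's own z axis and vertical below 0.15 rad and linear speed of each of gauge, pot below 0.03 m/s and horizontal distance between pot and hub_top below 0.01 m and z of pot in the frame of hub_top between -0.005 and 0.005 m and angle between pot's own z axis and vertical below 0.1 rad and angle between the x axis of pot and the x axis of scanner, either way round below 0.2 rad and horizontal distance between medallion and scanner_lens below 0.14 m and value of joint wheel between -0.06 and 0.06 rad and value of joint scan_button below 0.0015 m); the robot touches nothing.
It fails at once if the plain pot is shifted more than 20 mm (distance of plain_pot from where it was at the start of the episode above 0.02 m).
It fails at once if the medallion pot is tipped over (angle between pot's own z axis and vertical above 0.6 rad).
It fails at once if the plain pot is tipped over (angle between plain_pot's own z axis and vertical above 0.6 rad).
It also fails if it takes over 72 s, if anything falls off the work surface, if the arm or the gripper's body presses on something with over 40 N, if the wrist force passes 120 N, or if a joint passes its speed limit or range.

## Working session

There is one attempt and no reset: what is moved stays moved. The work goes in short steps, Python scripts to look and compute and a tool call to move; the robot and the scene stay as the last step left them, time stands still between calls to the robot, and variables do not carry over. Pictures are saved under pics/ and viewed, at most 10 in all, crops included, and the job is handed in when it is done.

Besides the shell and the picture viewer there is one more tool, called after "Emit:" as a command line: name --argument value ..., lists and objects as JSON in quotes. send_rows: Moves the arm, as the interface text tells. Its arguments: {"type":"object","properties":{"series":{"type":"array","items":{"type":"array"}}},"required":["series"]}

```bash
mkdir -p pics; cat > h.py <<'E'
import numpy as np, cv2
from station import ctrl
def ray(pic,rc):
    m=pic["mtx"];k=pic["k1"];V=np.array(pic["view"])
    d=np.array([(rc[1]-m[0][2])/m[0][0],(rc[0]-m[1][2])/m[1][1]]);u=d.copy()
    for _ in range(20): u=d/(1+k*(u@u))
    R=V[:3,:3];o=-R.T@V[:3,3];v=R.T@np.array([u[0],u[1],1]);return o,v/np.linalg.norm(v)
def atz(pic,rc,z):
    o,v=ray(pic,rc);return o+v*(z-o[2])/v[2]
def tri(a,b):
    A=np.zeros((3,3));B=np.zeros(3)
    for o,v in (a,b):
        P=np.eye(3)-np.outer(v,v);A+=P;B+=P@o
    return np.linalg.solve(A,B)
def proj(pic,p):
    V=np.array(pic["view"]);c=V[:3,:3]@p+V[:3,3];u=c[:2]/c[2];u=u*(1+pic["k1"]*(u@u));m=pic["mtx"]
    return [m[1][1]*u[1]+m[1][2],m[0][0]*u[0]+m[0][2]]
E
python3 - <<'E'
from h import *
np.set_printoptions(precision=4,suppress=True)
t=ctrl.get_image("top");s=ctrl.get_image("side")
cv2.imwrite("pics/t0.png",t["frame"]);cv2.imwrite("pics/s0.png",s["frame"])
print(t["mtx"],t["k1"],np.array(t["view"]))
Z=dict(turntable=0,hub_top=.06,wheel_mark=.056,pointer_tip=.056,scanner=0,scanner_lens=.072,scan_button_top=None,gauge=.06,pot=0,medallion=.026,plain_pot=0,tray=0)
for n,z in Z.items():
    a=ctrl.pinpoint(n,t);b=ctrl.pinpoint(n,s)
    print(n,[(round(x["p"],2),np.round(x["position"])) for x in a[:2]],[(round(x["p"],2),np.round(x["position"])) for x in b[:2]])
    if z is not None: print("   ",*(atz(p,x[0]["position"],z) for p,x in ((t,a),(s,b)) if x))
    if a and b: print("   tri",tri(ray(t,a[0]["position"]),ray(s,b[0]["position"])))
print(ctrl.sense())
E
```

```text
[[442.7147   0.     280.2248]
 [  0.     442.7147 215.5365]
 [  0.       0.       1.    ]] -0.0920966501173045 [[ 0.0086 -0.9993 -0.0351  0.0241]
 [-0.9812 -0.0016 -0.1932  0.5356]
 [ 0.193   0.0361 -0.9805  0.9423]
 [ 0.      0.      0.      1.    ]]
turntable [(0.69, array([220., 284.]))] [(0.66, array([256., 279.]))]
    [0.5339 0.0208 0.    ] [0.5337 0.0275 0.    ]
   tri [ 0.5364  0.0221 -0.0048]
hub_top [(0.87, array([213., 283.])), (0.64, array([267., 147.]))] [(0.76, array([230., 278.]))]
    [0.5396 0.0205 0.06  ] [0.5392 0.0254 0.06  ]
   tri [0.5413 0.0214 0.0568]
wheel_mark [(0.96, array([177., 270.]))] [(0.94, array([226., 236.])), (0.36, array([217., 188.]))]
    [0.6246 0.05   0.056 ] [0.6148 0.0701 0.056 ]
   tri [0.6317 0.0529 0.0394]
pointer_tip [(0.91, array([185., 313.]))] [(0.69, array([208., 278.]))]
    [ 0.6052 -0.0465  0.056 ] [ 0.6044 -0.0433  0.056 ]
   tri [ 0.6064 -0.0462  0.0538]
scanner [(0.56, array([190., 216.]))] [(0.74, array([273., 194.])), (0.66, array([244., 205.]))]
    [0.6079 0.1857 0.    ] [0.615  0.1857 0.    ]
   tri [0.6089 0.1868 0.0034]

[... 942 characters left out ...]
0.2857  0.    ]
   tri [ 0.4581 -0.2754  0.0078]
tray [(0.69, array([267., 148.]))] [(0.64, array([386., 182.]))]
    [0.4214 0.3397 0.    ] [0.4148 0.3539 0.    ]
   tri [ 0.4243  0.3468 -0.016 ]
{'clock': 1.3, 'joint_positions': array([ 1.1409,  0.3588,  1.5104,  0.    ,  1.2725, -0.1151]), 'joint_velocities': array([-0.0005,  0.0001, -0.0008, -0.0021,  0.0002, -0.0002]), 'effort': array([  0.0009, -51.5345, -27.1136,   0.0676,   0.025 ,   0.    ]), 'tcp_pos': array([0.1858, 0.5705, 0.1961]), 'tcp_rot': array([-3.1415, -0.0001,  2.8268]), 'wrist_force': array([-0.0101, -0.3339,  0.1561]), 'torque': array([-0.0307,  0.0276,  0.0464]), 'gripper_force': 0.0, 'finger_gap': 0.08767168409721532}
```

View pics/t0.png

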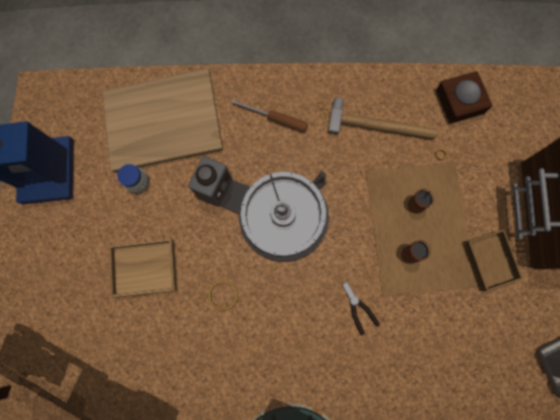

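View pics/s0.png

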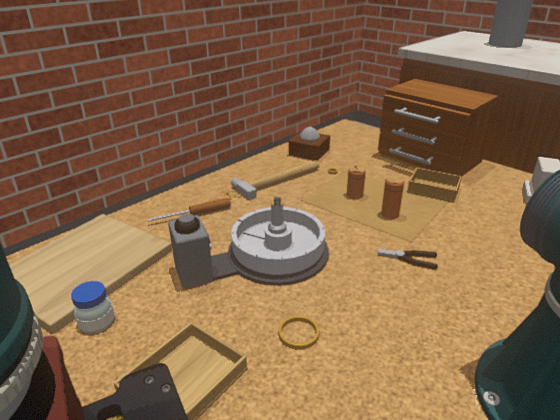

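```bash
python3 - <<'E'
from h import *
f=cv2.imread("pics/t0.png");s=cv2.imread("pics/s0.png")
r=lambda i,a,b,w,h:cv2.resize(i[a:a+h,b:b+w],(400,300),interpolation=cv2.INTER_CUBIC)
a=r(f,180,400,40,30);b=r(f,196,260,40,30);c=r(s,160,335,40,30);d=r(s,360,120,80,60)
d=r(f,160,255,80,60)
a=cv2.convertScaleAbs(a,alpha=2);c=cv2.convertScaleAbs(c,alpha=2)
cv2.imwrite("pics/c0.png",np.vstack([np.hstack([a,b]),np.hstack([c,d])]))
E
```

```text
(no output)
```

View pics/c0.png

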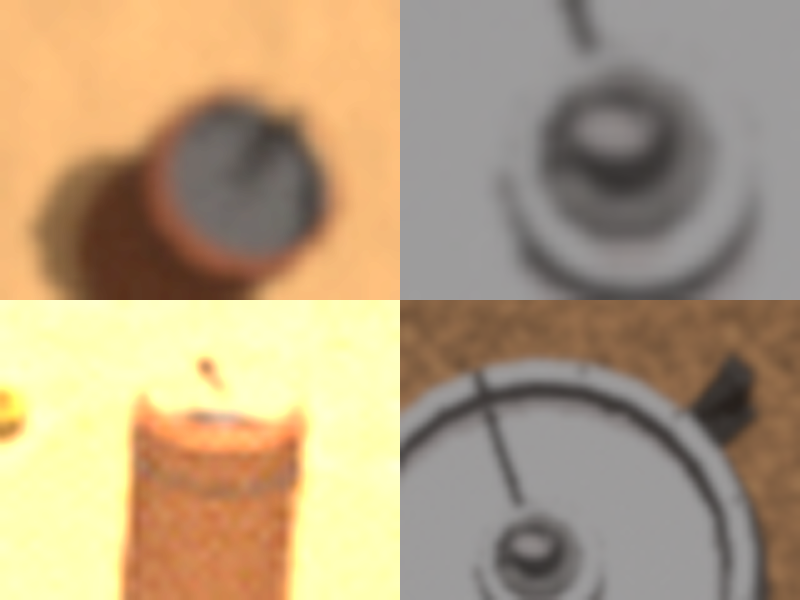

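Emit:
send_rows --series '[[[-0.85,-0.68,0],[0,0,0],87],[[-0.85,-0.68,0],[0,0,0],87],[[-0.85,-0.68,0],[0,0,0],87],[[-0.85,-0.68,0],[0,0,0],87],[[-0.85,-0.68,0],[0,0,0],87],[[-0.85,-0.68,0],[0,0,0],87],[[-0.85,-0.68,0],[0,0,0],87],[[-0.85,-0.68,0],[0,0,0],87],[[-0.85,-0.68,0],[0,0,0],87],[[-0.85,-0.68,0],[0,0,0],87],[[-0.85,-0.68,0],[0,0,0],87],[[-0.85,-0.68,0],[0,0,0],87],[[-0.85,-0.68,0],[0,0,0],87],[[-0.85,-0.68,0],[0,0,0],87],[[-0.85,-0.68,0],[0,0,0],87],[[-0.85,-0.68,0],[0,0,0],87],[[-0.85,-0.68,0],[0,0,0],87],[[-0.85,-0.68,0],[0,0,0],87],[[-0.85,-0.68,0],[0,0,0],87],[[-0.85,-0.68,0],[0,0,0],87]]'

```text
clock: 3.3
tcp_pos: [0.545, 0.0234, 0.1963]
tcp_rot: [3.142, 0.0, 2.827]
wrist_force: [0.3, 0.1, -0.4]
finger_gap: 0.0873
gripper_force: 0.0
```

```bash
cat > pq.py <<'E'
from h import *
p=ctrl.get_image("top")
np.set_printoptions(precision=4,suppress=True)
c=atz(p,[198,424.3],.075);e=atz(p,[191.7,428.8],.075)
print("pot",c,e,np.degrees(np.arctan2(*(e-c)[1::-1])))
print("gauge",atz(p,[209.3,281],.122))
m=atz(p,[176.3,271],.056);t=atz(p,[184,313],.056);ax=np.array([.5403,.0215,.056])
for q in (m,t): print(q,np.linalg.norm(q-ax),np.degrees(np.arctan2(*(q-ax)[1::-1])))
E
python3 pq.py
```

```text
pot [ 0.5711 -0.2922  0.075 ] [ 0.5854 -0.3031  0.075 ] -37.14300820374826
gauge [0.5351 0.0228 0.122 ]
[0.6261 0.0486 0.056 ] 0.08994357763780307 17.555708233979637
[ 0.6078 -0.047   0.056 ] 0.0961537056943746 -45.41100663891242
```

Emit:
send_rows --series '[[[0.15,-0.05,0.6],[0,0,0],87],[[0,0,0.6],[0,0,0],87],[[0,0,0.6],[0,0,0],87],[[0,0,0.6],[0,0,0],87],[[0,0,0.6],[0,0,0],87],[[0,0,0.6],[0,0,0],87],[[0,0,0],[0,0,0],87]]'

```text
clock: 4.05
tcp_pos: [0.5377, 0.0249, 0.0862]
tcp_rot: [-3.141, -0.004, 2.827]
wrist_force: [-0.1, -0.5, 0.0]
finger_gap: 0.0871
gripper_force: 0.0
```

```bash
python3 - <<'E'
from h import *
s=ctrl.get_image("side");t=ctrl.get_image("top")
r=lambda i,a,b,w,h:cv2.resize(i["frame"][a:a+h,b:b+w],(400,300),interpolation=cv2.INTER_CUBIC)
cv2.imwrite("pics/c1.png",np.hstack([r(s,130,200,160,120),r(t,150,220,120,90)]))
E
```

```text
(no output)
```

View pics/c1.png

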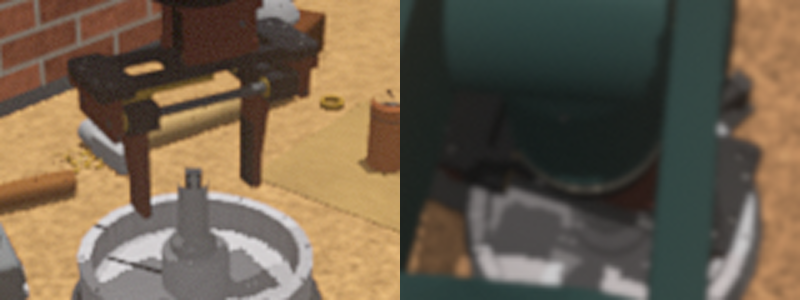

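Emit:
send_rows --series '[[[0,0,0],[0,0,0],10],[[0,0,0],[0,0,0],10],[[0,0,0],[0,0,0],10],[[0,0,0],[0,0,0],10],[[0,0,0],[0,0,0],10],[[0,0,0],[0,0,0],10],[[0,0,-0.5],[0,0,0],10],[[0,0,-1],[0,0,0],10],[[0,0,-1],[0,0,0],10]]'

```text
clock: 5.05
tcp_pos: [0.5389, 0.0246, 0.1635]
tcp_rot: [-3.141, -0.002, 2.827]
wrist_force: [0.2, -0.5, 0.5]
finger_gap: 0.0188
gripper_force: 0.0
```

Emit:
send_rows --series '[[[0,0,0],[0,0,0],60],[[0,0,0],[0,0,0],60],[[0,0,0],[0,0,0],60],[[0,0,0],[0,0,0],60],[[0,0,0],[0,0,0],60],[[0,0,0.8],[0,0,0],60],[[0,0,0.8],[0,0,0],60],[[0,0,0.8],[0,0,0],60],[[0,0,0],[0,0,0],10],[[0,0,0],[0,0,0],10],[[0,0,0],[0,0,0],10],[[0,0,0],[0,0,0],10],[[0,0,0],[0,0,0],10],[[0,0,0],[0,0,0],10],[[0,0,0],[0,0,0],10]]'

```text
clock: 6.55
tcp_pos: [0.5405, 0.0244, 0.0921]
tcp_rot: [3.142, 0.002, 2.827]
wrist_force: [-0.2, -0.2, 6.9]
finger_gap: 0.0223
gripper_force: 30.0
```

Emit:
send_rows --series '[[[0,0,0],[0,0,0],10],[[0,0,-0.3],[0,0,0],10],[[0,0,-0.6],[0,0,0],10],[[0,0,-0.6],[0,0,0],10],[[0,0,0],[0,0,0],10]]'

```text
clock: 7.05
tcp_pos: [0.5412, 0.0246, 0.1383]
tcp_rot: [3.141, 0.004, 2.827]
wrist_force: [1.1, 0.5, -2.7]
finger_gap: 0.0221
gripper_force: 30.0
```

```bash
python3 - <<'E'
from h import *
s=ctrl.get_image("side")
cv2.imwrite("pics/c2.png",cv2.resize(s["frame"][130:250,200:360],(560,420),interpolation=cv2.INTER_CUBIC))
E
```

```text
(no output)
```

View pics/c2.png

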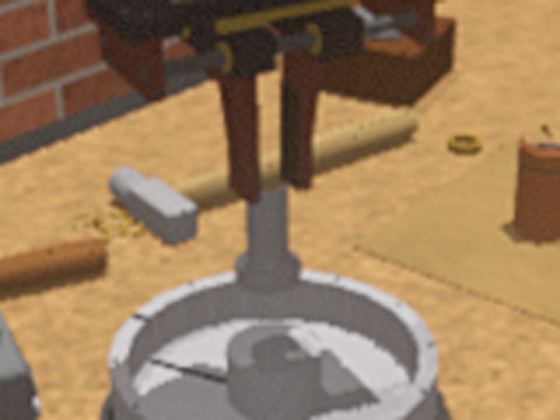

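Emit:
send_rows --series '[[[0,0,-0.7],[0,0,0],10],[[0,0,-0.7],[0,0,0],10],[[0.3,0.37,-0.5],[0,0,0],10],[[0.59,0.735,0],[0,0,0],10],[[0.59,0.735,0],[0,0,0],10],[[0.59,0.735,0],[0,0,0],10],[[0.59,0.735,0],[0,0,0],10],[[0.59,0.735,0],[0,0,0],10],[[0.59,0.735,0],[0,0,0],10],[[0.59,0.735,0],[0,0,0],10],[[0.59,0.735,0],[0,0,0],10],[[0.59,0.735,0],[0,0,0],10],[[0.59,0.735,0],[0,0,0],10],[[0.59,0.735,0],[0,0,0],10],[[0.3,0.37,0],[0,0,0],10],[[0,0,0],[0,0,0],10]]'

```text
clock: 8.7
tcp_pos: [0.4182, 0.3431, 0.1922]
tcp_rot: [-3.14, -0.001, 2.829]
wrist_force: [0.3, 0.1, -2.1]
finger_gap: 0.0223
gripper_force: 30.0
```

Emit:
send_rows --series '[[[0,0,0.8],[0,0,0],10],[[0,0,0.8],[0,0,0],10],[[0,0,0.8],[0,0,0],10],[[0,0,0.8],[0,0,0],10],[[0,0,0.8],[0,0,0],10],[[0,0,0.5],[0,0,0],10],[[0,0,0.2],[0,0,0],10],[[0,0,0.1],[0,0,0],10],[[0,0,0],[0,0,0],10],[[0,0,0],[0,0,0],10]]'

```text
clock: 9.7
tcp_pos: [0.4201, 0.3423, 0.0499]
tcp_rot: [3.141, 0.001, 2.827]
wrist_force: [-0.3, -0.3, -2.3]
finger_gap: 0.0221
gripper_force: 30.0
```

Emit:
send_rows --series '[[[0,0,0.1],[0,0,0],10],[[0,0,0.1],[0,0,0],10],[[0,0,0.07],[0,0,0],10],[[0,0,0],[0,0,0],10],[[0,0,0],[0,0,0],10]]'

```text
clock: 10.2
tcp_pos: [0.4193, 0.3422, 0.041]
tcp_rot: [-3.141, -0.0, 2.827]
wrist_force: [0.3, 1.1, -2.5]
finger_gap: 0.0224
gripper_force: 30.0
```

Emit:
send_rows --series '[[[0,0,0.06],[0,0,0],10],[[0,0,0.06],[0,0,0],10],[[0,0,0],[0,0,0],10],[[0,0,0],[0,0,0],10]]'

```text
clock: 10.6
tcp_pos: [0.4193, 0.3422, 0.0374]
tcp_rot: [-3.141, -0.0, 2.827]
wrist_force: [-0.6, -0.3, -1.7]
finger_gap: 0.0221
gripper_force: 30.0
```

Emit:
send_rows --series '[[[0,0,0.05],[0,0,0],10],[[0,0,0.05],[0,0,0],10],[[0,0,0],[0,0,0],10],[[0,0,0],[0,0,0],10]]'

```text
clock: 11.0
tcp_pos: [0.4199, 0.3422, 0.0369]
tcp_rot: [3.141, 0.001, 2.827]
wrist_force: [-4.9, -3.9, 22.5]
finger_gap: 0.0223
gripper_force: 30.1
```

Emit:
send_rows --series '[[[0,0,-0.05],[0,0,0],50],[[0,0,0],[0,0,0],50],[[0,0,0],[0,0,0],50],[[0,0,0],[0,0,0],50],[[0,0,0],[0,0,0],50],[[0,0,-0.4],[0,0,0],50],[[0,0,-0.8],[0,0,0],50],[[0,0,-1],[0,0,0],50],[[0,0,-1],[0,0,0],50],[[0,0,-0.8],[0,0,0],50],[[0,0,0],[0,0,0],50]]'

```text
clock: 12.1
tcp_pos: [0.4218, 0.3437, 0.1601]
tcp_rot: [3.136, 0.005, 2.827]
wrist_force: [0.4, 0.3, -0.6]
finger_gap: 0.0502
gripper_force: 0.0
```

```bash
python3 - <<'E'
from h import *
s=ctrl.get_image("side")
cv2.imwrite("pics/c3.png",cv2.resize(s["frame"][300:420,100:260],(480,360),interpolation=cv2.INTER_CUBIC))
E
```

```text
(no output)
```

View pics/c3.png

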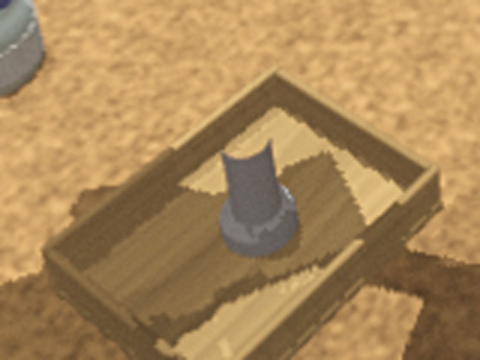

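Gauge stands upright in the middle of the tray. Now to the rim.

Emit:
send_rows --series '[[[-0.46,-0.84,0],[0,0,0],50],[[-0.46,-0.84,0],[0,0,0],50],[[-0.46,-0.84,0],[0,0,0],50],[[-0.46,-0.84,0],[0,0,0],50],[[-0.46,-0.84,0],[0,0,0],50],[[-0.46,-0.84,0],[0,0,0],50],[[-0.46,-0.84,0],[0,0,0],50],[[-0.46,-0.84,0],[0,0,0],50],[[-0.46,-0.84,0],[0,0,0],50],[[-0.46,-0.84,0],[0,0,0],50],[[-0.46,-0.84,0],[0,0,0],50],[[-0.46,-0.84,0],[0,0,0],50],[[-0.46,-0.84,0],[0,0,0],50],[[-0.46,-0.84,0],[0,0,0],50],[[0,0,0],[0,0,0.7],50],[[0,0,0],[0,0,0.7],50],[[0,0,0],[0,0,0.7],50],[[0,0,0],[0,0,0],50]]'

```text
clock: 13.95
tcp_pos: [0.4928, -0.053, 0.1548]
tcp_rot: [-3.141, -0.002, 2.616]
wrist_force: [0.4, 0.5, 1.0]
finger_gap: 0.0501
gripper_force: 0.0
```

```bash
python3 - <<'E'
from h import *
np.set_printoptions(precision=4,suppress=True)
s=ctrl.get_image("side");print(ctrl.sense()["tcp_pos"],ctrl.sense()["tcp_rot"])
for n,z in (("hub_top",.06),("wheel_mark",.056),("pointer_tip",.056)):
    a=ctrl.pinpoint(n,s)
    if a: print(n,a[0]["p"],a[0]["position"],atz(s,a[0]["position"],z))
t=ctrl.get_image("top")
for n,z in (("hub_top",.06),("wheel_mark",.056),("pointer_tip",.056)):
    a=ctrl.pinpoint(n,t)
    if a: print(n,a[0]["p"],a[0]["position"],atz(t,a[0]["position"],z))
# wheel rim fit from initial image
cv2.imwrite("pics/s3.png",s["frame"]);cv2.imwrite("pics/t3.png",t["frame"])
f=cv2.imread("pics/t0.png");
import math
for ax in ((.5403,.0215),(.5380,.0215),(.543,.0215),(.5403,.019),(.5403,.024)):
  g=cv2.cvtColor(f,cv2.COLOR_BGR2GRAY).astype(float)
  G=cv2.magnitude(cv2.Sobel(g,cv2.CV_64F,1,0),cv2.Sobel(g,cv2.CV_64F,0,1))
  sc=0
  for th in np.linspace(0,2*np.pi,200):
    for rr in (.085,.095):
      r,c=proj(t,np.array([ax[0]+rr*np.cos(th),ax[1]+rr*np.sin(th),.056])); sc+=G[int(round(r)),int(round(c))]
  print(ax,sc)
E
```

```text
[ 0.4929 -0.0529  0.155 ] [-3.1409 -0.002   2.6181]
hub_top 0.78 [228.3, 278.9] [0.5421 0.019  0.06  ]
wheel_mark 0.72 [221.8, 238.8] [0.6247 0.0551 0.056 ]
pointer_tip 0.71 [207.9, 277.2] [ 0.6063 -0.0415  0.056 ]
hub_top 0.97 [212.4, 281.2] [0.5411 0.0245 0.06  ]
wheel_mark 0.98 [175.9, 271.4] [0.627  0.0477 0.056 ]
pointer_tip 0.39 [266.4, 147.6] [0.4185 0.3224 0.056 ]
(0.5403, 0.0215) 61593.25000092047
(0.538, 0.0215) 42323.97972259992
(0.543, 0.0215) 62744.80197994344
(0.5403, 0.019) 53161.502663644176
(0.5403, 0.024) 47107.663595923936
```

Emit:
send_rows --series '[[[-0.17,-0.05,0.6],[0,0,0],50],[[0,0,0.8],[0,0,0],50],[[0,0,0.8],[0,0,0],50],[[0,0,0.8],[0,0,0],50],[[0,0,0.6],[0,0,0],50],[[0,0,0.3],[0,0,0],50],[[0,0,0],[0,0,0],5],[[0,0,0],[0,0,0],5],[[0,0,0],[0,0,0],5],[[0,0,0],[0,0,0],5],[[0,0,0],[0,0,0],5],[[0,0,0],[0,0,0],5],[[0,0,0],[0,0,0],5]]'

```text
clock: 15.65
tcp_pos: [0.4976, -0.057, 0.0392]
tcp_rot: [-3.142, 0.0, 2.617]
wrist_force: [0.2, -0.4, -0.3]
finger_gap: 0.005
gripper_force: 0.0
```

```bash
python3 - <<'E'
from h import *
s=ctrl.get_image("side");t=ctrl.get_image("top");print(ctrl.sense()["tcp_pos"],ctrl.sense()["finger_gap"])
r=lambda i,a,b,w,h:cv2.resize(i["frame"][a:a+h,b:b+w],(400,300),interpolation=cv2.INTER_CUBIC)
cv2.imwrite("pics/c4.png",np.hstack([r(s,150,200,180,135),r(t,150,220,140,105)]))
print(proj(s,np.array([.4976,-.057,.039])))
E
```

```text
[ 0.49750754 -0.05696449  0.03902027] 0.005353346667062465
[np.float64(230.2849690145678), np.float64(319.2023487679667)]
```

View pics/c4.png

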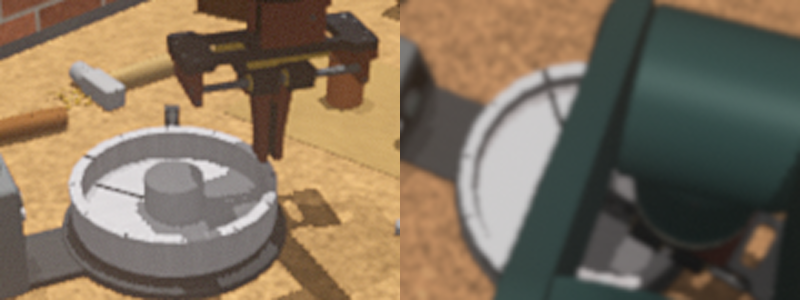

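```bash
cat > fit.py <<'E'
from h import *
from scipy.ndimage import map_coordinates
from scipy.optimize import minimize
P={"t":ctrl.get_image("top"),"s":ctrl.get_image("side")}
th=np.linspace(0,2*np.pi,360,endpoint=False)
def grad(k):
    g=cv2.GaussianBlur(cv2.cvtColor(cv2.imread(f"pics/{k}0.png"),cv2.COLOR_BGR2GRAY).astype(float),(0,0),1.2)
    return np.minimum(cv2.magnitude(cv2.Sobel(g,cv2.CV_64F,1,0),cv2.Sobel(g,cv2.CV_64F,0,1)),120)
def score(a,k,G,z=.056,rs=(.085,.095)):
    q=[proj(P[k],np.array([a[0]+r*np.cos(x),a[1]+r*np.sin(x),z])) for r in rs for x in th]
    return -map_coordinates(G,np.array(q).T,order=1).mean()
for k in P:
    G=grad(k);b=min(((score((x,y),k,G),x,y) for x in np.arange(.525,.556,.003) for y in np.arange(.006,.037,.003)))
    r=minimize(score,b[1:],args=(k,G),method="Nelder-Mead");print(k,b,r.x,r.fun,np.degrees(0))
    im=cv2.resize(cv2.imread(f"pics/{k}0.png"),None,fx=4,fy=4,interpolation=cv2.INTER_CUBIC)
    for rr in (.085,.095):
        for x in th:
            v,u=proj(P[k],np.array([r.x[0]+rr*np.cos(x),r.x[1]+rr*np.sin(x),.056]));cv2.circle(im,(int(4*u+2),int(4*v+2)),0,(0,0,255),1)
    v,u=proj(P[k],np.array([*r.x,.056]));v,u=int(4*v),int(4*u);P[k+"c"]=im[v-220:v+220,u-220:u+220] if 0 else im[v-200:v+200,u-200:u+200]
cv2.imwrite("pics/c5.png",np.hstack([P["tc"],P["sc"]]))
E
python3 fit.py
```

```text
t (np.float64(-87.4799130086253), np.float64(0.531), np.float64(0.027000000000000003)) [0.53136614 0.02650729] -88.13784358672062 0.0Traceback (most recent call last):
  File "fit.py", line 12, in <module>
    for k in P:
             ^
RuntimeError: dictionary changed size during iteration
```

```bash
sed -i 's/for k in P:/for k in "ts":/' fit.py; python3 fit.py
```

```text
t (np.float64(-87.4799130086253), np.float64(0.531), np.float64(0.027000000000000003)) [0.53136614 0.02650729] -88.13784358672062 0.0
s (np.float64(-87.72586180170086), np.float64(0.54), np.float64(0.027000000000000003)) [0.53866318 0.02601006] -89.38900393160407 0.0
```

View pics/c5.png

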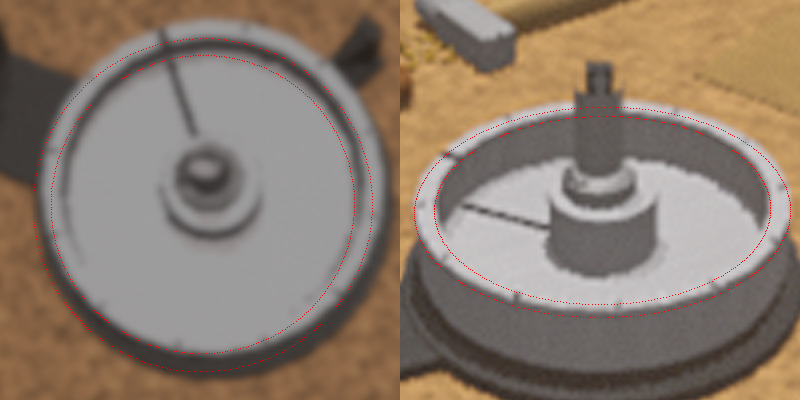

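View zoom.

```bash
python3 - <<'E'
from h import *
s=ctrl.get_image("side");im=s["frame"]
im=cv2.resize(im[170:250,230:340],None,fx=7,fy=7,interpolation=cv2.INTER_CUBIC)
def dot(p,c):
    v,u=proj(s,np.array(p));cv2.circle(im,(int((u-230)*7+3),int((v-170)*7+3)),2,c,-1)
x=ctrl.sense()["tcp_pos"]
for k in range(0,60,10): dot([x[0],x[1],x[2]+k/1000],(0,255,255))
for t in np.linspace(0,6.28,120):
    for r in (.085,.095): dot([.5387+r*np.cos(t),.026+r*np.sin(t),.056],(0,0,255))
cv2.imwrite("pics/c6.png",im)
E
```

```text
(no output)
```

View pics/c6.png

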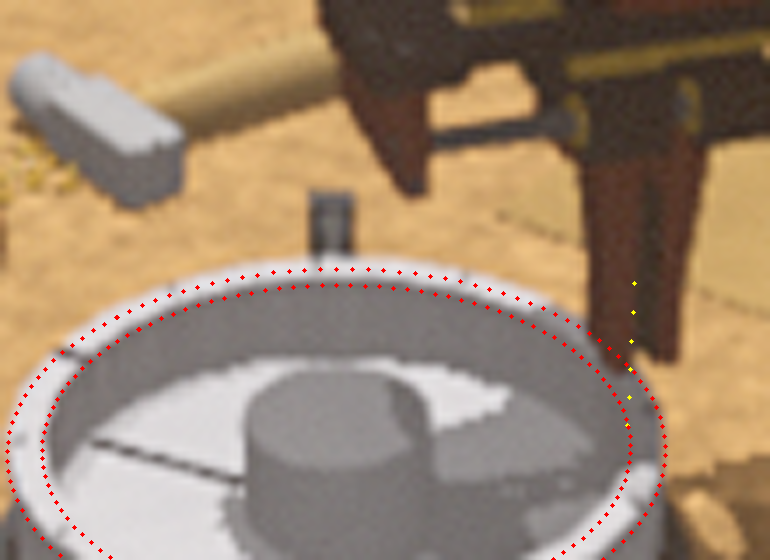

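```bash
python3 - <<'E'
from h import *
s=ctrl.get_image("side")
print(ctrl.hold_point_z,proj(s,np.array([.5377,.0249,.0862])),proj(s,np.array([.5377,.0249,.1062])))
for z in (.039,.059,.064): print(proj(s,np.array([.4976,-.057,z])))
E
```

```text
0.0187 [np.float64(219.33524274902283), np.float64(278.32700752402565)] [np.float64(210.7454265642873), np.float64(278.25646997648244)]
[np.float64(230.2849690145678), np.float64(319.2023487679667)]
[np.float64(222.2971946851343), np.float64(319.5910570189023)]
[np.float64(220.27233298770508), np.float64(319.68950712807856)]
```

Emit:
send_rows --series '[[[0,0,-0.6],[0,0,0],50],[[0,0,0],[0,0,0],50],[[0,0,0],[0,0,0],50],[[0,0,0],[0,0,0],50],[[0,0,0],[0,0,0],50],[[0,0,0],[0,0,0],50],[[0,0,0],[0,0,0],50]]'

```text
clock: 16.75
tcp_pos: [0.4973, -0.0569, 0.0567]
tcp_rot: [-3.141, -0.001, 2.617]
wrist_force: [-0.1, -1.0, 0.3]
finger_gap: 0.0496
gripper_force: 0.0
```

Emit:
send_rows --series '[[[0,0,0.6],[0,0,0],50],[[0,0,0.4],[0,0,0],50],[[0,0,0.22],[0,0,0],50],[[0,0,0],[0,0,0],2],[[0,0,0],[0,0,0],2],[[0,0,0],[0,0,0],2],[[0,0,0],[0,0,0],2],[[0,0,0],[0,0,0],2],[[0,0,0],[0,0,0],2],[[0,0,0],[0,0,0],2]]'

```text
clock: 17.75
tcp_pos: [0.4984, -0.0569, 0.0207]
tcp_rot: [3.141, 0.001, 2.616]
wrist_force: [1.8, 3.0, 1.9]
finger_gap: 0.0099
gripper_force: 29.8
```

Emit:
send_rows --series '[[[0.15,0.004,0],[0,0,0.5],2],[[0.15,0.004,0],[0,0,0.5],2],[[0.15,0.004,0],[0,0,0.5],2],[[0.15,0.004,0],[0,0,0.5],2],[[0.15,0.004,0],[0,0,0.5],2],[[0.15,0.004,0],[0,0,0.5],2],[[0.15,0.004,0],[0,0,0.5],2],[[0.15,0.004,0],[0,0,0.5],2],[[0.15,0.004,0],[0,0,0.5],2],[[0.15,0.004,0],[0,0,0.5],2]]'

```text
clock: 18.75
tcp_pos: [0.4668, -0.0264, 0.0207]
tcp_rot: [3.141, 0.002, 2.115]
wrist_force: [0.8, -2.2, -0.6]
finger_gap: 0.0101
gripper_force: 29.8
```

Emit:
send_rows --series '[[[0.15,0.004,0],[0,0,0.5],2],[[0.15,0.004,0],[0,0,0.5],2],[[0.15,0.004,0],[0,0,0.5],2],[[0.15,0.004,0],[0,0,0.5],2],[[0.15,0.004,0],[0,0,0.5],2],[[0.15,0.004,0],[0,0,0.5],2],[[0.15,0.004,0],[0,0,0.5],2],[[0.15,0.004,0],[0,0,0.5],2],[[0.15,0.004,0],[0,0,0.5],2],[[0.15,0.004,0],[0,0,0.5],2],[[0,0,0],[0,0,0],2]]'

```text
clock: 19.85
tcp_pos: [0.4533, 0.0168, 0.0207]
tcp_rot: [3.141, 0.001, 1.617]
wrist_force: [0.3, -0.3, 3.5]
finger_gap: 0.0104
gripper_force: 29.8
```

```bash
cat > wm.py <<'E'
from h import *
np.set_printoptions(precision=4,suppress=True)
A=np.array([.5385,.0245])
for k in ("side","top"):
    p=ctrl.get_image(k);cv2.imwrite(f"pics/w_{k}.png",p["frame"])
    for n in ("wheel_mark","pointer_tip"):
        for a in ctrl.pinpoint(n,p)[:2]:
            q=atz(p,a["position"],.056);d=q[:2]-A
            print(k,n,round(a["p"],2),np.round(a["position"],1),q,np.linalg.norm(d),np.degrees(np.arctan2(d[1],d[0])))
E
python3 wm.py
```

```text
side wheel_mark 0.72 [211.5 271. ] [ 0.6053 -0.0211  0.056 ] 0.08093441222418435 -34.33032817819749
side pointer_tip 0.86 [206.6 277.6] [ 0.6096 -0.0461  0.056 ] 0.1002373513489058 -44.79365148511808
top wheel_mark 0.61 [180.4 309.8] [ 0.6163 -0.0398  0.056 ] 0.10088711860129412 -39.572706913898884
top pointer_tip 0.58 [180.2 314.8] [ 0.6167 -0.0511  0.056 ] 0.10880854557358176 -44.02744478040273
```

Emit:
send_rows --series '[[[0.13,0.004,0],[0,0,0.42],2],[[0.13,0.004,0],[0,0,0.42],2],[[0,0,0],[0,0,0],2],[[0,0,0],[0,0,0],45],[[0,0,0],[0,0,0],45],[[0,0,0],[0,0,0],45],[[0,0,0],[0,0,0],45],[[0,0,-0.6],[0,0,0],45],[[0,0,-1],[0,0,0],45],[[0,0,-1],[0,0,0],45],[[0,0,-1],[0,0,0],70],[[-0.75,0.26,-1],[0,0,0],70],[[-0.75,0.26,0],[0,0,0],70],[[-0.75,0.26,0],[0,0,0],70],[[-0.75,0.26,0],[0,0,0],70],[[-0.75,0.26,0],[0,0,0],70],[[-0.75,0.26,0],[0,0,0],70],[[-0.75,0.26,0],[0,0,0],70],[[0,0,0],[0,0,0],70]]'

```text
clock: 22.05
tcp_pos: [0.5024, -0.1372, 0.1583]
tcp_rot: [3.141, 0.001, 1.531]
wrist_force: [0.2, 0.3, 0.4]
finger_gap: 0.0703
gripper_force: 0.0
```

```bash
python3 wm.py; python3 - <<'E'
from h import *
t=cv2.imread("pics/w_top.png");s=cv2.imread("pics/w_side.png")
r=lambda i,a,b,w,h:cv2.resize(i[a:a+h,b:b+w],(400,300),interpolation=cv2.INTER_CUBIC)
pot=cv2.convertScaleAbs(r(t,180,400,40,30),alpha=2)
cv2.imwrite("pics/c7.png",np.vstack([np.hstack([r(t,160,250,80,60),r(s,195,225,80,60)]),np.hstack([pot,r(t,170,290,40,30)])]))
E
```

```text
side wheel_mark 0.74 [210.9 276. ] [ 0.5992 -0.0305  0.056 ] 0.08191564329137331 -42.16472215058939
side pointer_tip 0.78 [207.8 278.4] [ 0.6047 -0.0436  0.056 ] 0.09498080562652952 -45.818069944635646
side pointer_tip 0.55 [230.6 276.9] [0.5434 0.0236 0.056 ] 0.004948352881521333 -10.84970145111819
top wheel_mark 0.81 [187.6 311.2] [ 0.5994 -0.0428  0.056 ] 0.09077994273645659 -47.8937422468548
top pointer_tip 0.57 [183.3 311.4] [ 0.6094 -0.0434  0.056 ] 0.09817516292606435 -43.727596719815864
```

View pics/c7.png

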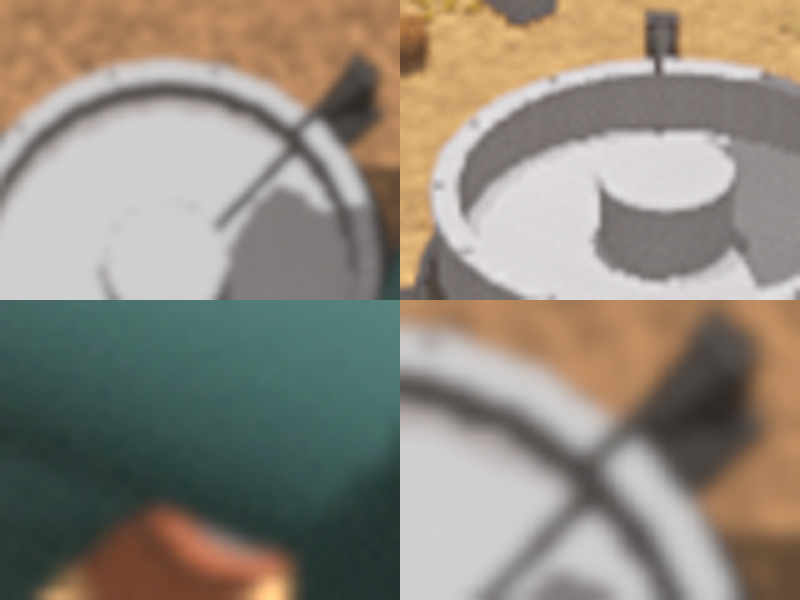

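```bash
cat > pp.py <<'E'
from h import *
np.set_printoptions(precision=4,suppress=True)
t=ctrl.get_image("top");s=ctrl.get_image("side")
c=atz(s,[168.8,357],.075);e=atz(s,[166.3,355.5],.075);print("s0",c,e,np.degrees(np.arctan2(*(e-c)[1::-1])))
print(tri(ray(s,[168.8,357]),ray(t,[197.7,424.3])))
# silhouette fit on side/top saved pics: redness mask
def mask(k):
    h=cv2.imread(f"pics/{k}0.png").astype(int);return h
from scipy.optimize import minimize
def hull(p,x,y,h=.075,r=.022):
    q=[proj(p,np.array([x+r*np.cos(a),y+r*np.sin(a),z])) for z in (0,h) for a in np.linspace(0,6.28,40)]
    return cv2.convexHull(np.array(q,np.float32)[:,::-1].copy())
M={}
for k,p in (("top",t),("side",s)):
    M[k]=None
    a=ctrl.trace("pot",p)
    if a: print(k,a[0]["p"],a[0]["position"],a[0]["region"].sum());M[k]=a[0]["region"]
def iou(v,k,p):
    S=8;h=hull(p,*v);m=np.zeros((420,560),np.uint8);cv2.fillPoly(m,[np.round(h*256).astype(np.int32)],1,shift=8)
    m=m.astype(bool);return (m&M[k]).sum()/(m|M[k]).sum()
for k,p in (("top",t),("side",s)):
    if M[k] is not None: print(k,max((iou((x,y),k,p),x,y) for x in np.arange(.56,.6,.002) for y in np.arange(-.315,-.28,.002)))
E
python3 pp.py
```

```text
s0 [ 0.5735 -0.2934  0.075 ] [ 0.5848 -0.3027  0.075 ] -39.476356212902864
[ 0.5718 -0.2917  0.0761]
top 0.66 [208.4, 419.6] 169
side 0.64 [181.7, 354.7] 475
top (np.float64(0.32129277566539927), np.float64(0.5640000000000001), np.float64(-0.283))
side (np.float64(0.7759472817133443), np.float64(0.5760000000000001), np.float64(-0.295))
```

Emit:
send_rows --series '[[[0.9,0,0],[0,0,0],70],[[0.9,0,0],[0,0,0],70]]'

```text
clock: 22.75
tcp_pos: [0.5036, -0.0804, 0.1584]
tcp_rot: [3.141, 0.0, 1.531]
wrist_force: [-0.5, 0.2, 0.2]
finger_gap: 0.07
gripper_force: 0.0
```

Emit:
send_rows --series '[[[-0.88,0.33,0],[0,0,0],70],[[-0.88,0.33,0],[0,0,0],70],[[-0.88,0.33,0],[0,0,0],70],[[-0.88,0.33,0],[0,0,0],70],[[-0.88,0.33,0],[0,0,0],70],[[-0.88,0.33,0],[0,0,0],70],[[-0.88,0.33,0],[0,0,0],70],[[-0.88,0.33,0],[0,0,0],70],[[0,0,0],[0,0,0.96],70],[[0,0,0],[0,0,0.96],70],[[0,0,0],[0,0,0.96],70],[[0,0,0],[0,0,0.96],70],[[0,0,0],[0,0,0.96],70],[[0,0,0],[0,0,0.96],70],[[0,0,0],[0,0,0.96],70],[[0,0,0],[0,0,0.96],70],[[0,0,0],[0,0,0.96],70],[[0,0,0],[0,0,0.96],70]]'

```text
clock: 24.55
tcp_pos: [0.5746, -0.2945, 0.1583]
tcp_rot: [-3.141, 0.0, 0.569]
wrist_force: [-0.1, 0.3, 0.1]
finger_gap: 0.0702
gripper_force: 0.0
```

Emit:
send_rows --series '[[[0,0,0.7],[0,0,0],70],[[0,0,0.7],[0,0,0],70],[[0,0,0.7],[0,0,0],70],[[0,0,0.5],[0,0,0],70],[[0,0,0.5],[0,0,0],70],[[0,0,0.5],[0,0,0],70],[[0,0,0.5],[0,0,0],70],[[0,0,0.3],[0,0,0],70],[[0,0,0],[0,0,0],30],[[0,0,0],[0,0,0],30],[[0,0,0],[0,0,0],30],[[0,0,0],[0,0,0],30],[[0,0,0],[0,0,0],30],[[0,0,0],[0,0,0],30],[[0,0,0],[0,0,0],30]]'

```text
clock: 26.05
tcp_pos: [0.5749, -0.2949, 0.0271]
tcp_rot: [3.141, -0.0, 0.573]
wrist_force: [-1.7, 2.1, 5.8]
finger_gap: 0.043
gripper_force: 30.0
```

Emit:
send_rows --series '[[[0,0,-0.3],[0,0,0],30],[[0,0,-0.7],[0,0,0],30],[[0,0,-1],[0,0,0],30],[[0,0,-1],[0,0,0],30],[[0,0,-1],[0,0,0],30],[[0.2,-0.4,0],[0,0,0],30],[[0.4,-0.79,0],[0,0,0],30],[[0.4,-0.79,0],[0,0,0],30],[[0.4,-0.79,0],[0,0,0],30],[[0.4,-0.79,0],[0,0,0],30],[[0.4,-0.79,0],[0,0,0],30],[[0.4,-0.79,0],[0,0,0],30],[[0.4,-0.79,0],[0,0,0],30],[[0.4,-0.79,0],[0,0,0],30],[[0.4,-0.79,0],[0,0,0],30],[[0.4,-0.79,0],[0,0,0],30],[[0.4,-0.79,0],[0,0,0],30],[[0.2,-0.39,0],[0,0,0],30]]'

```text
clock: 27.85
tcp_pos: [0.5391, 0.0247, 0.1448]
tcp_rot: [-3.139, 0.002, 0.574]
wrist_force: [-0.0, -0.7, -3.7]
finger_gap: 0.0434
gripper_force: 29.9
```

Emit:
send_rows --series '[[[0,0,0],[0,0,-0.91],30],[[0,0,0],[0,0,-0.91],30],[[0,0,0],[0,0,-0.91],30],[[0,0,0],[0,0,-0.91],30],[[0,0,0],[0,0,-0.91],30],[[0,0,0],[0,0,-0.91],30],[[0,0,0],[0,0,-0.91],30],[[0,0,0],[0,0,-0.91],30],[[0,0,0],[0,0,-0.91],30],[[0,0,0],[0,0,-0.91],30],[[0,0,0],[0,0,-0.91],30],[[0,0,0],[0,0,-0.91],30],[[0,0,0],[0,0,-0.91],30],[[0,0,0],[0,0,-0.91],30],[[0,0,0],[0,0,-0.91],30],[[0,0,0],[0,0,-0.91],30],[[0,0,0],[0,0,-0.91],30],[[0,0,0],[0,0,-0.91],30],[[0,0,0],[0,0,-0.91],30],[[0,0,0],[0,0,-0.91],30]]'

```text
clock: 29.85
tcp_pos: [0.5405, 0.0221, 0.1453]
tcp_rot: [-3.14, -0.001, 2.397]
wrist_force: [0.1, -0.2, -4.1]
finger_gap: 0.0434
gripper_force: 29.9
```

```bash
cat > pl.py <<'E'
from h import *
import sys
np.set_printoptions(precision=4,suppress=True)
zb=float(sys.argv[1]);x=ctrl.sense();print(x["tcp_pos"],x["tcp_rot"],x["wrist_force"])
for k in ("side","top"):
    p=ctrl.get_image(k);cv2.imwrite(f"pics/p_{k}.png",p["frame"])
    for n,z in (("pot",zb),("medallion",zb+.026),("hub_top",.06),("wheel_mark",.056),("pointer_tip",.056)):
        a=ctrl.pinpoint(n,p)
        if a: print(k,n,round(a[0]["p"],2),np.round(a[0]["position"],1),atz(p,a[0]["position"],z))
E
python3 pl.py .12
```

```text
[0.5405 0.0221 0.1453] [-3.1402 -0.0011  2.3965] [ 0.0804 -0.1816 -4.0863]
side pot 0.92 [204.9 274.8] [0.542 0.03  0.12 ]
side medallion 0.7 [196.9 265.4] [0.5445 0.0524 0.146 ]
side wheel_mark 0.92 [209.2 274.8] [ 0.6062 -0.0338  0.056 ]
side pointer_tip 0.81 [206.9 274.2] [ 0.6142 -0.04    0.056 ]
top pot 0.61 [210.1 280.9] [0.5338 0.0231 0.12  ]
top medallion 0.51 [198.2 268.4] [0.5533 0.048  0.146 ]
top hub_top 0.91 [212.7 282.9] [0.5405 0.0207 0.06  ]
top pointer_tip 0.61 [183.  314.1] [ 0.6101 -0.0495  0.056 ]
```

Emit:
send_rows --series '[[[0,0,0.5],[0,0,0],30],[[0,0,0.5],[0,0,0],30],[[0,0,0.4],[0,0,0],30],[[0,0,0.3],[0,0,0],30],[[0,0,0.1],[0,0,0],30],[[0,0,0.05],[0,0,0],30],[[0,0,0],[0,0,0],30],[[0,0,0],[0,0,0],30]]'

```text
clock: 31.25
tcp_pos: [0.542, 0.0222, 0.0914]
tcp_rot: [3.141, 0.001, 2.393]
wrist_force: [-0.4, -0.9, -3.7]
finger_gap: 0.0435
gripper_force: 29.9
```

Emit:
send_rows --series '[[[0,0,0.05],[0,0,0],30],[[0,0,0.05],[0,0,0],30],[[0,0,0],[0,0,0],30],[[0,0,0],[0,0,0],30]]'

```text
clock: 31.65
tcp_pos: [0.5414, 0.0222, 0.0878]
tcp_rot: [-3.141, -0.0, 2.393]
wrist_force: [0.2, -0.1, -3.7]
finger_gap: 0.0431
gripper_force: 29.9
```

Emit:
send_rows --series '[[[0,0,0.03],[0,0,0],30],[[0,0,0.02],[0,0,0],30],[[0,0,0],[0,0,0],30],[[0,0,0],[0,0,0],30]]'

```text
clock: 32.05
tcp_pos: [0.5418, 0.022, 0.0871]
tcp_rot: [3.141, 0.001, 2.393]
wrist_force: [-2.5, -1.0, 6.1]
finger_gap: 0.0433
gripper_force: 30.0
```

Emit:
send_rows --series '[[[0,0,0],[0,0,0],75],[[0,0,0],[0,0,0],75],[[0,0,0],[0,0,0],75],[[0,0,0],[0,0,0],75],[[0,0,0],[0,0,0],75],[[0,0,-0.3],[0,0,0],75],[[0,0,-0.7],[0,0,0],75],[[0,0,-0.8],[0,0,0],75],[[0,0,-0.8],[0,0,0],75],[[0,0,-0.9],[0,0,0],75],[[0.79,0.3,0],[0,0,0],5],[[0.79,0.3,0],[0,0,0],5],[[0.79,0.3,0],[0,0,0],5],[[0.79,0.3,0],[0,0,0],5],[[0.79,0.3,0],[0,0,0],5],[[0.79,0.3,0],[0,0,0],5],[[0.79,0.3,0],[0,0,0],5],[[0.79,0.3,0],[0,0,0],5],[[0,0,0],[0,0,0],5]]'

```text
clock: 33.95
tcp_pos: [0.4502, 0.206, 0.1919]
tcp_rot: [3.141, -0.001, 2.395]
wrist_force: [0.2, -0.7, 0.9]
finger_gap: 0.0067
gripper_force: 0.0
```

```bash
python3 pl.py .06; python3 - <<'E'
from h import *
np.set_printoptions(precision=4,suppress=True)
r=[]
for k in ("top","side"):
    p=ctrl.get_image(k);a=ctrl.pinpoint("scan_button_top",p);b=ctrl.trace("pot",p)
    print(k,[(x["p"],x["position"]) for x in a[:2]],b and (b[0]["p"],b[0]["position"],b[0]["region"].sum(),np.argwhere(b[0]["region"]).min(0),np.argwhere(b[0]["region"]).max(0)))
    c=np.array([.5415,.0225,.135]);print("pred top centre px",proj(p,c))
    if a: r.append(ray(p,a[0]["position"]))
    # dark line direction on pot top
    im=p["frame"];best=[]
    g=cv2.cvtColor(im,cv2.COLOR_BGR2GRAY).astype(float)
    from scipy.ndimage import map_coordinates
    for dx in (-.004,-.002,0,.002,.004):
      for dy in (-.004,-.002,0,.002,.004):
        for d in range(0,360,6):
          t=np.radians(d);q=np.array([proj(p,c+[dx+u*np.cos(t),dy+u*np.sin(t),0]) for u in np.linspace(.004,.018,8)])
          best.append((map_coordinates(g,q.T,order=1).mean(),d,dx,dy))
    print(sorted(best)[:4])
if len(r)==2: print(tri(*r))
E
```

```text
[0.4502 0.206  0.1919] [ 3.1411 -0.0008  2.3954] [ 0.1886 -0.6836  0.9429]
side pot 0.36 [214.5 388.2] [ 0.4099 -0.1813  0.06  ]
side medallion 0.55 [225.1 263.3] [0.5444 0.06   0.086 ]
side hub_top 0.74 [228.4 277.8] [0.5435 0.0208 0.06  ]
side wheel_mark 0.87 [209.9 273.8] [ 0.6057 -0.0302  0.056 ]
side pointer_tip 0.66 [207.5 277.2] [ 0.6075 -0.0427  0.056 ]
top pot 0.84 [214.1 284.2] [0.5373 0.0178 0.06  ]
top medallion 0.78 [204.3 269.7] [0.5539 0.0489 0.086 ]
top hub_top 0.6 [213.  281.4] [0.5398 0.0241 0.06  ]
top wheel_mark 0.9 [184.3 312.4] [ 0.6071 -0.0456  0.056 ]
top pointer_tip 0.94 [184.5 313.6] [ 0.6066 -0.0483  0.056 ]
top [(0.72, [203.5, 271.4]), (0.64, [176.3, 204.7])] (0.75, [208.0, 282.6], np.int64(460), array([197, 270]), array([222, 292]))
pred top centre px [np.float64(204.9715323069181), np.float64(280.97568615610794)]
[(np.float64(61.290532489585495), 66, -0.004, -0.002), (np.float64(61.689560414624964), 72, -0.004, -0.002), (np.float64(61.740027719808445), 72, -0.004, -0.004), (np.float64(62.27504345602705), 78, -0.004, -0.004)]
side [(0.49, [219.3, 186.0])] []
pred top centre px [np.float64(196.91226726717073), np.float64(277.6177021212579)]
[(np.float64(83.1670311658518), 180, 0.004, 0.004), (np.float64(84.01313885828577), 90, -0.002, -0.002), (np.float64(84.29292606667724), 108, 0.002, 0), (np.float64(84.49033764561548), 96, 0, -0.002)]
[0.605  0.1051 0.0865]
```

```bash
python3 - <<'E'
from h import *
from scipy.ndimage import map_coordinates
import glob
for k in ("top","side"):
    p=ctrl.get_image(k);g=cv2.cvtColor(p["frame"],cv2.COLOR_BGR2GRAY).astype(float)
    for A in ((.5385,.0235),(.541,.022)):
        for nm,r0,r1,z in (("rim",.087,.094,.056),("web",.045,.07,.026),("tip",.099,.108,.056),("post",.112,.116,.056)):
            ds=np.arange(-62,-30,1.)
            v=np.array([map_coordinates(g,np.array([proj(p,np.array([A[0]+r*np.cos(np.radians(d)),A[1]+r*np.sin(np.radians(d)),z])) for r in np.linspace(r0,r1,8)]).T,order=1).mean() for d in ds])
            w=np.clip(np.median(v)-10-v,0,None);print(k,A,nm,ds[v.argmin()],round((w*ds).sum()/max(w.sum(),1e-9),1),np.round(v[::3]).astype(int))
    a=[x["position"] for x in ctrl.pinpoint("scan_button_top",p)[:3]];print(a,[atz(p,x,.13) for x in a])
E
```

```text
top (0.5385, 0.0235) rim -43.0 -43.1 [153 150 145 148 150 142 104 123 147 145 143]
top (0.5385, 0.0235) web -43.0 -42.8 [184 184 184 184 181 165 127 133 170 182 183]
top (0.5385, 0.0235) tip -44.0 -48.5 [128 125 109  84  85  81  77 123 137 140 141]
top (0.5385, 0.0235) post -48.0 -48.6 [133 123 104  63  50  48  64 114 132 125 118]
top (0.541, 0.022) rim -43.0 -43.5 [171 170 167 168 170 161 110 148 171 169 169]
top (0.541, 0.022) web -43.0 -43.4 [184 184 184 183 180 157 123 142 174 183 184]
top (0.541, 0.022) tip -48.0 -49.3 [122 119  87  68  65  60  71 121 131 133 131]
top (0.541, 0.022) post -49.0 -48.9 [130 123  99  60  43  51  66 114 134 127 122]
[[175.3, 204.2]] [array([0.60721987, 0.18667457, 0.13      ])]
side (0.5385, 0.0235) rim -35.0 0.0 [169  82  74  79  77  76  77  78  76  70  78]
side (0.5385, 0.0235) web -62.0 0.0 [79 81 82 82 80 80 81 80 81 80 80]
side (0.5385, 0.0235) tip -34.0 -34.0 [171 112  77  79  81  83  86  82  77  75 115]
side (0.5385, 0.0235) post -35.0 -43.0 [169 154  79  97 110 116 113 108  94  73 155]
side (0.541, 0.022) rim -35.0 -35.0 [162  74  74  80  78  78  78  81  77  68  86]
side (0.541, 0.022) web -37.0 0.0 [80 82 82 82 80 81 81 81 80 80 82]
side (0.541, 0.022) tip -34.0 -34.2 [166  97  79  82  88  92  92  86  78  75 130]
side (0.541, 0.022) post -35.0 -42.3 [173 144  88 108 112 119 114 112 102  76 158]
[[217.8, 187.9]] [array([0.611579  , 0.18429109, 0.13      ])]
```

```bash
python3 - <<'E'
from h import *
from scipy.ndimage import map_coordinates
p=ctrl.get_image("top")
for name in ("t0","p_top"):
    g=cv2.cvtColor(cv2.imread(f"pics/{name}.png"),cv2.COLOR_BGR2GRAY).astype(float)
    for A in ((.5385,.0235),(.541,.022)):
        out=[]
        for r,z in ((.101,.056),(.105,.056),(.110,.056),(.114,.056),(.119,.062),(.1225,.062),(.126,.062)):
            ds=np.arange(-62,-30,.25)
            v=map_coordinates(g,np.array([proj(p,np.array([A[0]+r*np.cos(np.radians(d)),A[1]+r*np.sin(np.radians(d)),z])) for d in ds]).T,order=1)
            b=np.median(v[ds>-38]);i=v.argmin() if 1 else 0
            half=(b+v.min())/2;e=ds[np.where(v<half)[0].max()];gr=ds[1:][np.diff(cv2.GaussianBlur(v[None],(0,0),2)[0]).argmax()]
            out.append((r,round(b),round(v.min()),float(e),float(gr)))
        print(name,A,out)
E
```

```text
t0 (0.5385, 0.0235) [(0.101, 122, 82, -42.5, -40.75), (0.105, 113, 46, -42.5, -42.5), (0.11, 108, 39, -42.5, -42.0), (0.114, 103, 35, -42.5, -41.75), (0.119, 111, 34, -42.5, -42.25), (0.1225, 108, 39, -42.25, -42.0), (0.126, 108, 51, -41.5, -41.5)]
t0 (0.541, 0.022) [(0.101, 114, 49, -42.75, -42.25), (0.105, 110, 42, -42.75, -42.25), (0.11, 103, 37, -42.75, -42.0), (0.114, 105, 34, -42.75, -41.75), (0.119, 109, 38, -42.75, -42.25), (0.1225, 108, 48, -42.0, -41.75), (0.126, 106, 59, -41.5, -41.5)]
p_top (0.5385, 0.0235) [(0.101, 147, 88, -41.75, -41.75), (0.105, 134, 55, -42.25, -42.25), (0.11, 128, 48, -42.5, -42.0), (0.114, 121, 44, -42.5, -41.75), (0.119, 131, 42, -42.5, -42.0), (0.1225, 128, 46, -42.25, -42.25), (0.126, 127, 61, -41.5, -41.5)]
p_top (0.541, 0.022) [(0.101, 135, 61, -42.5, -42.25), (0.105, 130, 51, -42.75, -42.25), (0.11, 122, 45, -42.75, -42.0), (0.114, 124, 41, -42.75, -41.75), (0.119, 128, 45, -42.75, -42.25), (0.1225, 128, 57, -42.0, -41.75), (0.126, 125, 72, -41.5, -41.5)]
```

Emit:
send_rows --series '[[[-0.735,0.54,0],[0,0,0],0],[[-0.735,0.54,0],[0,0,0],0],[[-0.735,0.54,0],[0,0,0],0],[[-0.735,0.54,0],[0,0,0],0],[[-0.735,0.54,0],[0,0,0],0],[[-0.735,0.54,0],[0,0,0],0],[[0,0,0.5],[0,0,0],0],[[0,0,0.5],[0,0,0],0],[[0,0,0.5],[0,0,0],0],[[0,0,0.5],[0,0,0],0],[[0,0,0.1],[0,0,0],0],[[0,0,0],[0,0,0],0],[[0,0,0],[0,0,0],0]]'

```text
clock: 36.4
tcp_pos: [0.6152, 0.1853, 0.129]
tcp_rot: [3.141, 0.001, 2.393]
wrist_force: [-0.2, 0.3, 0.6]
finger_gap: 0.0008
gripper_force: 0.0
```

Emit:
send_rows --series '[[[0.08,0,0.06],[0,0,0],0],[[0,0,0.06],[0,0,0],0],[[0,0,0.06],[0,0,0],0],[[0,0,0.06],[0,0,0],0],[[0,0,0.06],[0,0,0],0],[[0,0,0],[0,0,0],0],[[0,0,0],[0,0,0],0]]'

```text
clock: 37.1
tcp_pos: [0.6129, 0.1867, 0.1192]
tcp_rot: [-3.141, -0.0, 2.393]
wrist_force: [0.7, -0.5, 0.3]
finger_gap: 0.0003
gripper_force: 0.0
```

Emit:
send_rows --series '[[[0,0,0.06],[0,0,0],0],[[0,0,0.06],[0,0,0],0],[[0,0,0.06],[0,0,0],0],[[0,0,0],[0,0,0],0],[[0,0,0],[0,0,0],0]]'

```text
clock: 37.6
tcp_pos: [0.6129, 0.1868, 0.1139]
tcp_rot: [-3.141, -0.0, 2.393]
wrist_force: [0.5, -0.4, 0.4]
finger_gap: 0.0007
gripper_force: 0.0
```

Emit:
send_rows --series '[[[0,0,0.06],[0,0,0],0],[[0,0,0.06],[0,0,0],0],[[0,0,0],[0,0,0],0],[[0,0,0],[0,0,0],0]]'

```text
clock: 38.0
tcp_pos: [0.6128, 0.1868, 0.1102]
tcp_rot: [-3.141, -0.0, 2.393]
wrist_force: [-0.0, 0.1, -0.3]
finger_gap: 0.0007
gripper_force: 0.0
```

Emit:
send_rows --series '[[[0,0,0.05],[0,0,0],0],[[0,0,0.05],[0,0,0],0],[[0,0,0],[0,0,0],0],[[0,0,0],[0,0,0],0]]'

```text
clock: 38.4
tcp_pos: [0.6128, 0.1868, 0.1073]
tcp_rot: [-3.141, -0.0, 2.393]
wrist_force: [-0.5, -0.9, 0.4]
finger_gap: 0.0006
gripper_force: 0.0
```

Emit:
send_rows --series '[[[0,0,0.05],[0,0,0],0],[[0,0,0.05],[0,0,0],0],[[0,0,0],[0,0,0],0],[[0,0,0],[0,0,0],0]]'

```text
clock: 38.8
tcp_pos: [0.6131, 0.1868, 0.1046]
tcp_rot: [3.141, 0.0, 2.393]
wrist_force: [-0.4, -0.7, 1.2]
finger_gap: 0.0005
gripper_force: 1.0
```

Emit:
send_rows --series '[[[0,0,0.05],[0,0,0],0],[[0,0,0.05],[0,0,0],0],[[0,0,0],[0,0,0],0],[[0,0,0],[0,0,0],0]]'

```text
clock: 39.2
tcp_pos: [0.6131, 0.1868, 0.1015]
tcp_rot: [3.141, 0.0, 2.393]
wrist_force: [0.2, -1.0, 3.4]
finger_gap: 0.0002
gripper_force: 1.9
```

Emit:
send_rows --series '[[[0,0,0.05],[0,0,0],0],[[0,0,0.05],[0,0,0],0],[[0,0,0],[0,0,0],0],[[0,0,0],[0,0,0],0]]'

```text
clock: 39.6
tcp_pos: [0.6132, 0.1868, 0.0997]
tcp_rot: [3.141, 0.001, 2.393]
wrist_force: [-2.6, -0.7, 13.4]
finger_gap: 0.0007
gripper_force: 6.4
```

Emit:
send_rows --series '[[[0,0,0],[0,0,0],0],[[0,0,-0.3],[0,0,0],0],[[0,0,-0.6],[0,0,0],0],[[0,0,-1],[0,0,0],0],[[0,0,-1],[0,0,0],0],[[0,0,-1],[0,0,0],0],[[0.8,0,0],[0,0,0],0],[[0.8,0,0],[0,0,0],0],[[0.8,0,0],[0,0,0],0],[[0.8,0,0],[0,0,0],0],[[0,0,0],[0,0,0],0],[[0,0,0],[0,0,0],0]]'

```text
clock: 40.8
tcp_pos: [0.5423, 0.2521, 0.215]
tcp_rot: [-3.141, 0.0, 2.394]
wrist_force: [1.1, -0.3, -0.4]
finger_gap: 0.0005
gripper_force: 0.0
```

```bash
cp pics/p_top.png pics/p_top_old.png; python3 pl.py .06; python3 - <<'E'
from h import *
a=cv2.imread("pics/p_top_old.png");b=cv2.imread("pics/p_top.png")
print(cv2.absdiff(a,b)[170:225,265:330].mean(), cv2.absdiff(a,b)[170:225,265:330].max())
E
```

```text
[0.5423 0.2521 0.215 ] [-3.1407  0.0002  2.3939] [ 1.0803 -0.2965 -0.3944]
side pot 0.64 [226.9 277.5] [0.5478 0.0172 0.06  ]
side medallion 0.83 [223.4 266.6] [0.5441 0.0513 0.086 ]
side hub_top 0.65 [229.2 277.2] [0.5423 0.0238 0.06  ]
side wheel_mark 0.7 [209.8 276.9] [ 0.6011 -0.0352  0.056 ]
side pointer_tip 0.89 [208.6 275.6] [ 0.6068 -0.0369  0.056 ]
top pot 0.54 [264.6 148.6] [0.4222 0.3189 0.06  ]
top medallion 0.86 [202.6 273.9] [0.5577 0.0397 0.086 ]
top hub_top 0.59 [212.5 280.8] [0.5409 0.0254 0.06  ]
top wheel_mark 0.77 [184.9 313.6] [ 0.6057 -0.0483  0.056 ]
top pointer_tip 0.76 [183.3 312.8] [ 0.6094 -0.0465  0.056 ]
3.4224708624708624 6
```

```bash
python3 -c "
from station import ctrl
print(ctrl.job_done())"
```

```text
the job is handed in; nothing more can be done
None
```

I handed in the job with every step carried out; the result wasn't shown. The gauge stands in the tray, the wheel mark is about 1–2° off the pointer (limit 3.4°), the medallion pot is on the hub facing the lens, and the button was pressed and released.

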